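# Put the rotary axis kit back in its caddy

### The job

Put the four rotary-axis parts from the round mat away in the wooden caddy, each upright and down in its nest: centring cone in the round one, stepped chuck jaw in the long one, large V-block in the large square one, small V-block in the small square one. Set each down, do not drop it, and leave the two look-alikes, the bored bush and the plain flat-topped bar, standing where they are.

Things in the scene. Friction and masses are not known exactly. Their poses are not given: they have to be found in the camera images.
- cone: centring cone of the rotary axis: plain steel, round, 40 mm in diameter, straight-sided from the bottom up to 36 mm, then a cone that narrows to 8 mm across at the top; 56 mm high, 0.2-0.4 kg. Belongs in the round nest. Stands upright on the round mat, which is 3 mm thick. Origin: centre of its underside, z up.
- jaw: stepped chuck jaw, belongs in the long nest lengthwise, steps up: plain steel bar 60 mm long (x), 24 mm wide (y), top a staircase: 40 mm high from x = -30 to -8 mm, 28 mm high to x = 12, 16 mm high to x = 30; 0.2-0.4 kg. Balances near x = -7 mm; grip across its width at x = -10 mm. Stands on the round mat (3 mm thick). Origin: centre of the 60 x 24 mm underside, z up.
- vblock_large: large V-block: plain steel block 46 x 46 mm, 40 mm high, with a V groove 32 mm wide and 16 mm deep in its top that runs along x; its two flat sides face +-y (46 mm apart); 0.3-0.6 kg. Belongs in the large square nest, groove upward, at any yaw. Stands upright on the round mat, which is 3 mm thick. Origin: centre of its underside, z up.
- vblock_small: small V-block: the same shape in small, 32 x 32 mm, 36 mm high, groove 20 mm wide and 10 mm deep along x; flat sides face +-y (32 mm apart); 0.15-0.26 kg. Belongs in the small square nest, groove upward, at any yaw. Stands upright on the round mat, which is 3 mm thick. Origin: centre of its underside, z up.
- bush: LOOK-ALIKE of the cone, stays where it is: plain steel bush, a round tube 40 mm in diameter, 46 mm high, flat top with an 18 mm bore through it. Stands upright on the round mat, which is 3 mm thick. Origin: centre of its underside, z up.
- parallel: LOOK-ALIKE of the jaw, stays where it is: plain steel bar 60 mm long (x), 24 mm wide (y), 40 mm high, flat top with no steps. Stands upright on the round mat, which is 3 mm thick. Origin: centre of its underside, z up.
- nest_round: plywood plate 96 x 96 x 12 mm fixed in any of the caddy's four places, with one round (61 mm) pocket 9 mm deep at its centre (floor 3 mm above the plate's underside, which is 6 mm above the table). Origin: centre of the underside, z up. Caddy: wooden tray 214 mm square, rim 20 mm above the table, low loop handles on two sides, nests two by two 100 mm apart.
- nest_long: plywood plate 96 x 96 x 12 mm fixed in any of the caddy's four places, with one long (79 mm along x, 43 mm along y) pocket 9 mm deep at its centre (floor 3 mm above the plate's underside, which is 6 mm above the table). Origin: centre of the underside, z up; x along the pocket. For the stepped jaw, either end first.
- nest_large: plywood plate 96 x 96 x 12 mm fixed in any of the caddy's four places, with one large square (67 x 67 mm) pocket 9 mm deep at its centre (floor 3 mm above the plate's underside, which is 6 mm above the table). Origin: centre of the underside, z up. For the large V-block, at any yaw.
- nest_small: plywood plate 96 x 96 x 12 mm fixed in any of the caddy's four places, with one small square (49 x 49 mm) pocket 9 mm deep at its centre (floor 3 mm above the plate's underside, which is 6 mm above the table). Origin: centre of the underside, z up. For the small V-block, at any yaw.
Not all that is in view belongs to the job. Leave any purple look-alike of the vblock_small alone. What is shaped like the parallel but blue or orange is not meant.

How it is judged:
By the outcome, as a careful person would: the job done as asked, in the order asked, and still so for the second after the job is handed in, with the robot touching nothing.
It also fails if it takes over 106 s, if anything falls off the work surface, if the arm or the gripper's body presses on something with over 40 N, if the wrist force passes 120 N, or if a joint passes its speed limit or range.

### The arm

A 7-joint arm with a two-finger parallel gripper is mounted at the origin on the work surface. World frame = base frame: x ahead of the robot, y to its left, z up, the work surface at z = 0. Lengths are in m, angles in rad, forces in N, time in s.
With the tool pointing down it reaches from about 0.425 to 0.825 m from the base axis. Payload 3.6 kg.
Tool frame: the origin (TCP) lies on the centre line of the jaws, within the pads' length; the fingertips stand 8 mm ahead of it and the grasp point (between the pads) lies 11 mm behind it; z points along the fingers, y is the line along which they close (so a half turn about z gives the same grasp; the last joint's range is limited). The gripper opens to 85 mm and grips with 20 to 120 N. Pads are 22 mm wide; open, the fingers measure 114 mm over their backs; the gripper's body (76 mm by 85 mm) begins 54 mm behind the grasp point. The pads swing forward as they close: fully open they stand 13 mm farther back than shut.
Start: joints at [1.256, 0.615, -0.013, 1.423, 0.008, 1.103, -0.04], TCP at [0.185, -0.623, 0.239] pointing down, gripper open.
Joint ranges: [-3.12, 3.12], [-0.3, 2.06], [-1.34, 1.32], [0.26, 2.42], [-1.36, 4.5], [0.01, 1.98], [-2.84, 2.84]. Speed limits (rad/s): [2.79, 2.79, 3.14, 3.14, 3.14, 3.14, 3.14].

### API

Orientations are given as a rotation vector (axis times angle).
In Python, from station import manip, grab_frame, camera_params gives the robot as it stands.
- The arm moves only by the tool send_rows, never from a script. Its argument "moves" is a list of rows, each a list of 4 numbers: the shift along the tool's x, y, z each as a share of 0.12 m, from -1 to 1, then the turn about the tool's z as a share of 90 degrees, from -1 to 1. A call has 1 to 5 rows; each row shifts and turns the commanded pose from where the row before left it, along the tool's axes as they then stand; what a row does not reach is not made up. A row lasts 1/10 s, in which the tool goes at most 50 mm and 8.59 degrees, less where a joint would pass 70% of its speed; a pose out of reach is approached as far as the arm can. A call with a number of a shift or a turn outside -1 to 1 is refused whole. A call with a gripper value outside its range is refused whole. "gripper" is the opening, from 0 (shut) to 1 (fully open), set as the call begins (left out, the last holds). The fingers move at their own pace and stop on an object; the grip force is fixed at half the most. Time passes only in rows, so rows that do not move let the fingers close. It gives the time, the measured TCP pose, the force, the opening and the grip force at its end, in the units of the state.
- manip.get_obs(): the state, without advancing time (a new reading comes with each control period).
- grab_frame(name): name is "scene" or "top" or "wrist"; returns the picture (480x640x3 uint8, red, green, blue); there is no depth.
- camera_params(name): a dict with "fx", "fy", "cx", "cy" (pixels), "R" (3x3) and "t" (3): a world point X has camera coordinates R X + t; the wrist camera has in their place "tool_from_camera" (4x4, takes a point from camera to tool coordinates, whose origin is the TCP and whose axes are the flange's). Camera axes: x right, y down, z forward; pixel columns grow to the right and rows downward; lengths in m; the calibration is good to about 2 mm. The wrist camera is an equidistant fisheye: a pixel r from the principal point sees the ray r / f radians off the axis. A picture is of the moment at which its call begins: read the wrist's pose just before it. camera_params takes no time and is no camera call.
- manip.close_job(): hands the job in; it is judged then, once.
The state is a dict: "clock": time; "q": joint angles; "dq": joint speeds; "effort": joint torques, N m; "eef_pos": TCP position; "eef_rot": TCP orientation; "wrist_force": force on the tool from outside, world axes, zero at the start; "ft_torque": the same for the moment, N m; "grip_width": finger opening in m; "grasp_force": force on a finger pad.
Only numpy, scipy, OpenCV 4.12 (cv2) and the standard library are available. Lean on these libraries where they do the work, as an engineer would, in place of code of your own. Each camera call takes 0.05 s, during which the arm holds its last target. There are 200 camera calls.

## Working session

There is one attempt and no reset: what is moved stays moved. The work goes in short steps, Python scripts to look and compute and a tool call to move; the robot and the scene stay as the last step left them, time stands still between calls to the robot, and variables do not carry over. Pictures are saved under pics/ and viewed, at most 14 in all, crops included, and the job is handed in when it is done.

Besides the shell and the picture viewer there is one more tool, called after "Request:" in YAML: its name, and indented under it one key for each argument. send_rows: Moves the arm, as the interface text tells. Shift numbers are shares of 0.12 m and turn numbers shares of 90 degrees, none past 1 either way. Its arguments: {"type":"object","properties":{"moves":{"type":"array"},"gripper":{"type":"number"}},"required":["moves"]}

```bash
ls; mkdir -p pics; python3 - <<'E'
from station import manip, grab_frame, camera_params
import cv2,numpy as np
o=manip.get_obs();print({k:np.round(v,3) for k,v in o.items()})
for n in("top","scene"):
    cv2.imwrite(f"pics/{n}0.png",grab_frame(n)[:,:,::-1]);p=camera_params(n);print(n,{k:np.round(v,3).tolist() for k,v in p.items()})
print(camera_params("wrist"))
E
```

```text
pics
{'clock': np.float64(0.0), 'q': array([ 1.255,  0.616, -0.013,  1.425,  0.008,  1.103, -0.04 ]), 'dq': array([-0.001,  0.001, -0.   , -0.   , -0.001,  0.   ,  0.001]), 'effort': array([-0.0000e+00, -4.6921e+01,  2.5900e-01, -1.7103e+01,  1.0000e-02,
        1.0000e-02, -0.0000e+00]), 'eef_pos': array([ 0.185, -0.622,  0.238]), 'eef_rot': array([-3.106e+00, -4.520e-01,  1.000e-03]), 'wrist_force': array([-0.202, -0.006,  0.424]), 'ft_torque': array([ 0.014, -0.015,  0.068]), 'grasp_force': np.float64(0.0), 'grip_width': np.float64(0.085)}
top {'fx': 511.369, 'fy': 511.369, 'cx': 319.764, 'cy': 238.226, 'R': [[-0.02, -1.0, 0.0], [-0.979, 0.02, -0.204], [0.204, -0.004, -0.979]], 't': [0.017, 0.609, 0.87]}
scene {'fx': 599.311, 'fy': 599.311, 'cx': 320.654, 'cy': 256.05, 'R': [[0.451, 0.893, -0.004], [0.645, -0.329, -0.689], [-0.617, 0.308, -0.724]], 't': [-0.276, -0.343, 1.485]}
{'fx': 371.64829954431775, 'fy': 371.64829954431775, 'cx': 322.2151516004533, 'cy': 235.50984744983455, 'tool_from_camera': array([[ 1.01840030e-04, -9.64862611e-01, -2.62754889e-01,
         6.54946958e-02],
       [ 9.99999980e-01,  5.27169044e-05,  1.94003843e-04,
        -1.06662080e-03],
       [-1.73335430e-04, -2.62754903e-01,  9.64862597e-01,
        -1.34952930e-01],
       [ 0.00000000e+00,  0.00000000e+00,  0.00000000e+00,
         1.00000000e+00]])}
```

View pics/top0.png

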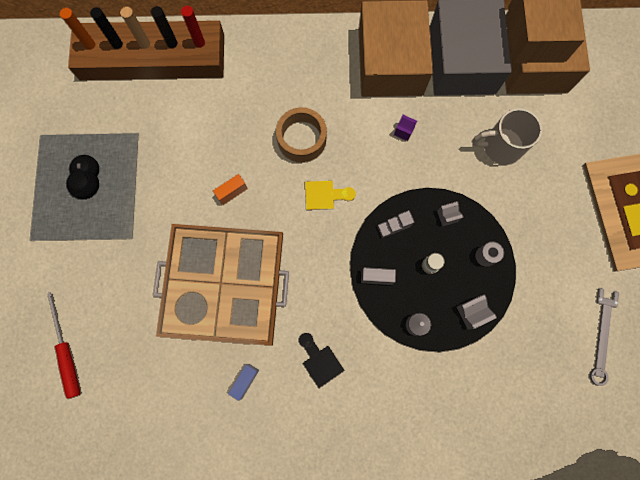

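View pics/scene0.png

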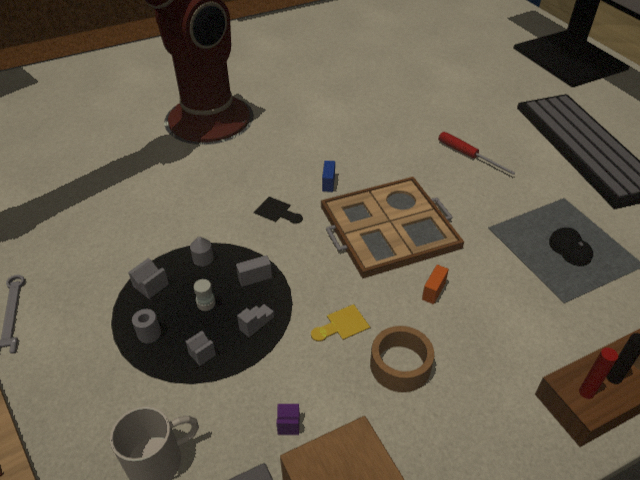

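The top view shows the mat centred near (433,270) with the jaw at (396,223), parallel (379,275), small V-block (452,212), bush (491,252), large V-block (478,312), cone (419,324) and a white peg (433,262). The nests are large (197,255), long (249,258), round (191,308) and small (244,312). The scene view agrees. Next I enlarge and measure.

```bash
cat > h.py <<'E'
from station import manip, grab_frame, camera_params
import cv2,numpy as np
from scipy.spatial.transform import Rotation as Rot
def ray(n,uv,z):
    p=camera_params(n);R=np.array(p["R"]);t=np.array(p["t"])
    d=R.T@np.array([(uv[0]-p["cx"])/p["fx"],(uv[1]-p["cy"])/p["fy"],1]);c=-R.T@t
    return c+d*(z-c[2])/d[2]
def proj(n,X):
    p=camera_params(n);c=np.array(p["R"])@X+np.array(p["t"]);return np.array([p["fx"]*c[0]/c[2]+p["cx"],p["fy"]*c[1]/c[2]+p["cy"]])
E
python3 - <<'E'
from h import *
im=cv2.imread("pics/top0.png")
a=cv2.resize(im[180:355,345:520],None,fx=3.4,fy=3.4,interpolation=cv2.INTER_CUBIC)
cv2.imwrite("pics/mat.png",a)
b=cv2.resize(im[215:355,145:300],None,fx=4,fy=4,interpolation=cv2.INTER_CUBIC)
cv2.imwrite("pics/caddy.png",b)
g=cv2.cvtColor(im,cv2.COLOR_BGR2GRAY)
mask=np.zeros_like(g);cv2.circle(mask,(433,270),78,255,-1)
m=((g>45)&(mask>0)).astype(np.uint8)
for c in cv2.findContours(m,cv2.RETR_EXTERNAL,cv2.CHAIN_APPROX_NONE)[0]:
    if cv2.contourArea(c)>60:
        r=cv2.minAreaRect(c);print(np.round(r[0],1),np.round(r[1],1),round(r[2],1))
E
```

```text
[419. 324.] [22. 24.] 90.0
[476.7 311.9] [27.3 30.9] 63.4
[378.9 275.6] [32.9 15.6] 4.1
[432.8 262.8] [17.7 22.6] 45.0
[489.7 253.4] [21.9 28.6] 63.4
[396.2 223.9] [16.1 35.3] 63.4
[449.9 212.9] [20.1 22.5] 70.3
```

View pics/mat.png

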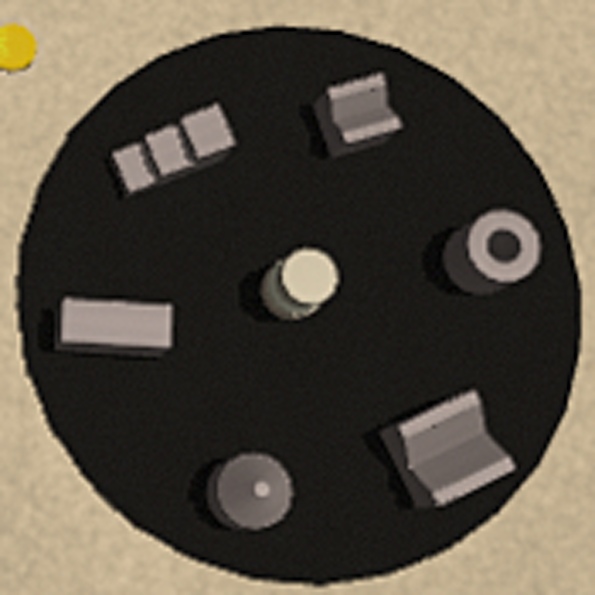

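View pics/caddy.png

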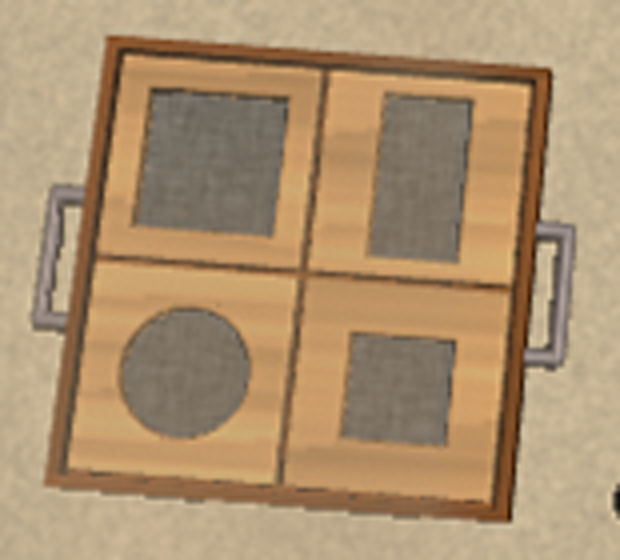

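The crop confirms the choices:
- **Cone:** (254,491) has a pointed tip, while the bush at (504,246) is bored.
- **Jaw:** (173,148) is stepped with its high end to the right, while the parallel at (117,323) is flat.
- **V-blocks:** both are grooved grey steel, large at (457,449) and small at (365,107). The purple block is elsewhere.
- **Caddy crop:** rim corners at (108,38), (551,69), (511,520), (46,487).

```bash
cat > goto.py <<'E'
from h import *
import sys
def state():
    o=manip.get_obs();R=Rot.from_rotvec(o["eef_rot"]).as_matrix();return o,R
def plan(x,y,yaw):  # yaw = heading of tool y axis (deg), mod 180
    o,R=state();cur=np.degrees(np.arctan2(R[1,1],R[0,1]))
    d=(yaw-cur+90)%180-90   # world ccw; tool z down -> tool turn = -d
    turn=-d
    R2=R@Rot.from_rotvec([0,0,np.radians(turn)]).as_matrix()
    s=R2.T@np.array([x-o["eef_pos"][0],y-o["eef_pos"][1],0])
    print("t %.1f pos"%o["clock"],np.round(o["eef_pos"],4),"cur yaw %.1f turn share %.3f (alt %.3f)"%(cur,turn/90,(turn-180*np.sign(turn))/90),"then share x,y",np.round(s[:2]/.12,3),"mm",np.round(s*1e3),"tilt",np.round(R[:,2],3),"q7 %.2f"%o["q"][6])
if __name__=="__main__": plan(*map(float,sys.argv[1:4]))
E
python3 - <<'E'
from goto import *
M=lambda x,y,z:ray("top",(345+(x+.5)/3.4-.5,180+(y+.5)/3.4-.5),z)
C=lambda x,y,z:ray("top",(145+(x+.5)/4-.5,215+(y+.5)/4-.5),z)
print("cone tip",M(262,489,.059),"circle",M(254,491,.040))
tip=M(262,489,.059);print("tip in scene",proj("scene",tip))
hi=M(208,131,.043);lo=M(134,168,.019);d=lo-hi
print("jaw hi,lo",hi,lo,"len(40)",np.hypot(*d[:2])*1e3,"yaw x",np.degrees(np.arctan2(d[1],d[0])))
mid=M(170,149,.031);print("jaw mid(x=2)",mid)
for n,cs,z in(("VL",[(400,432),(474,391),(515,466),(435,505)],.043),("VS",[(328,88),(383,73),(402,124),(345,142)],.039)):
    P=np.array([M(*c,z) for c in cs]);e=P[1]-P[0];f=P[2]-P[3]
    print(n,P.mean(0),"sides",np.linalg.norm(np.roll(P,-1,0)-P,axis=1)*1e3,"groove yaw",np.degrees(np.arctan2(e[1],e[0])),np.degrees(np.arctan2(f[1],f[0])))
print("peg top at .05/.06",M(308,276,.05),M(308,276,.06), "base",M(290,298,.003),"bush",M(504,246,.049),"par",M(117,323,.043))
P=np.array([C(*c,.02) for c in [(108,38),(551,69),(511,520),(46,487)]]);print("caddy",P.mean(0),"sides",np.linalg.norm(np.roll(P,-1,0)-P,axis=1)*1e3,"cross",C(305,270,.018))
ex=(P[1]-P[0]+P[2]-P[3]);ex/=np.linalg.norm(ex);ey=(P[0]-P[3]+P[1]-P[2]);ey/=np.linalg.norm(ey);c=P.mean(0)
print("ex yaw",np.degrees(np.arctan2(ex[1],ex[0])),"ey yaw",np.degrees(np.arctan2(ey[1],ey[0])))
for n,a,b,px in(("large",-1,1,(211,162)),("long",1,1,(420,178)),("round",-1,-1,(185,372)),("small",1,-1,(398,388))):
    q=c+.05*a*ex+.05*b*ey;print(n,np.round(q,4),"pocket px ->",np.round(C(*px,.014),4))
plan(*tip[:2],0)
E
```

```text
cone tip [ 0.45252551 -0.17221129  0.059     ] circle [ 0.45225739 -0.17165312  0.04      ]
tip in scene [198.49300963 237.16164979]
jaw hi,lo [ 0.6488586  -0.15740752  0.043     ] [ 0.6341187  -0.11875832  0.019     ] len(40) 41.36453582756701 yaw x 110.87568358483878
jaw mid(x=2) [ 0.64189335 -0.13776054  0.031     ]
VL [ 0.47240551 -0.27992874  0.043     ] sides [46.36348218 44.16119682 48.27386179 41.69222668] groove yaw -63.05502631139863 -66.13375635851467
VS [ 0.66204181 -0.24599701  0.039     ] sides [32.3554546  30.7199524  33.79224181 31.99063339] groove yaw -75.58456092192824 -73.42743638528948
peg top at .05/.06 [ 0.5656073  -0.20567822  0.05      ] [ 0.56402418 -0.20335929  0.06      ] base [ 0.56068416 -0.20557573  0.003     ] bush [ 0.58006409 -0.31314509  0.049     ] par [ 0.54311683 -0.1024426   0.043     ]
caddy [0.536425   0.19249554 0.02      ] sides [213.50540725 211.90978877 214.25929824 212.37658924] cross [0.53827031 0.19254096 0.018     ]
ex yaw -95.18248463466561 ey yaw -5.351834016138794
large [0.5907 0.2376 0.02  ] pocket px -> [0.5914 0.2392 0.014 ]
long [0.5817 0.138  0.02  ] pocket px -> [0.5817 0.1394 0.014 ]
round [0.4912 0.247  0.02  ] pocket px -> [0.492  0.2484 0.014 ]
small [0.4821 0.1474 0.02  ] pocket px -> [0.4826 0.1489 0.014 ]
t 0.1 pos [ 0.1849 -0.6224  0.2382] cur yaw -73.4 turn share -0.816 (alt 1.184) then share x,y [3.752 2.23 ] mm [450. 268.   1.] tilt [-0.001  0.002 -1.   ] q7 -0.04
```

The cone tip reprojects to (198,237) in the scene view, which matches, and the sizes and spacing check out. First I move above the cone.

Request:
send_rows:
  moves:
    - [0.268, -0.246, 0, 0]
    - [0.268, -0.246, 0, 0]
    - [0.268, -0.246, 0, 0]
    - [0.268, -0.246, 0, 0]
    - [0.268, -0.246, 0, 0]
  gripper: 1

```text
clock: 0.6
eef_pos: [0.2978, -0.4339, 0.239]
eef_rot: [-3.108, -0.452, 0.0]
wrist_force: [1.4, 0.4, 0.2]
grip_width: 0.0854
grasp_force: 0.0
```

Request:
send_rows:
  moves:
    - [0.268, -0.246, 0, 0]
    - [0.268, -0.246, 0, 0]
    - [0.268, -0.246, 0, 0]
    - [0.268, -0.246, 0, 0]
    - [0.268, -0.246, 0, 0]

```text
clock: 1.1
eef_pos: [0.4097, -0.2468, 0.2392]
eef_rot: [-3.109, -0.452, 0.001]
wrist_force: [1.2, 0.4, -0.5]
grip_width: 0.0859
grasp_force: 0.0
```

Request:
send_rows:
  moves:
    - [0.268, -0.246, 0, 0]
    - [0.268, -0.246, 0, 0]
    - [0, 0, 0.3, 0]
    - [0, 0, 0.3, 0]
    - [0, 0, 0, 0]

```text
clock: 1.6
eef_pos: [0.4508, -0.172, 0.1635]
eef_rot: [-3.104, -0.453, 0.015]
wrist_force: [-0.8, 0.7, 0.6]
grip_width: 0.0855
grasp_force: 0.0
```

```bash
python3 goto.py 0.4525 -0.172 -73.4; python3 -c "
from h import *
cv2.imwrite('pics/w1.png',grab_frame('wrist')[:,:,::-1])"
```

```text
t 1.6 pos [ 0.4508 -0.172   0.1635] cur yaw -73.4 turn share 0.000 (alt -2.000) then share x,y [0.014 0.004] mm [ 2.  0. -0.] tilt [-0.01   0.004 -1.   ] q7 -1.03
```

View pics/w1.png

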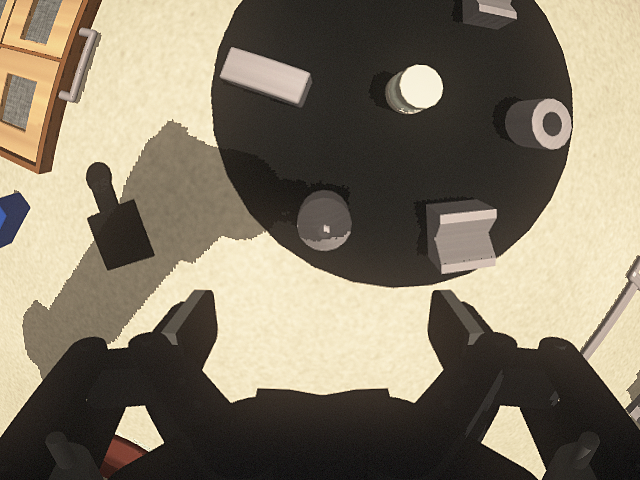

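The wrist view shows the cone tip at (326,229), which puts it directly under the TCP to within about 2 mm. I descend.

Request:
send_rows:
  moves:
    - [0.01, 0.0, 0.3, 0]
    - [0, 0, 0.3, 0]
    - [0, 0, 0.3, 0]
    - [0, 0, 0.14, 0]
    - [0, 0, 0, 0]

```text
clock: 2.15
eef_pos: [0.4552, -0.1736, 0.042]
eef_rot: [-3.108, -0.451, 0.003]
wrist_force: [-0.1, -0.1, -0.0]
grip_width: 0.0851
grasp_force: 0.0
```

```bash
python3 goto.py 0.4525 -0.172 -73.4
```

```text
t 2.1 pos [ 0.4552 -0.1736  0.042 ] cur yaw -73.5 turn share -0.001 (alt 1.999) then share x,y [-0.018 -0.019] mm [-2. -2.  0.] tilt [-0.002  0.    -1.   ] q7 -1.07
```

Request:
send_rows:
  moves:
    - [-0.018, -0.016, 0.1, 0]
    - [0, 0, 0.075, 0]
    - [0, 0, 0, 0]
    - [0, 0, 0, 0]

```text
clock: 2.55
eef_pos: [0.4535, -0.1724, 0.0225]
eef_rot: [3.108, 0.452, 0.003]
wrist_force: [-0.1, -0.6, 0.3]
grip_width: 0.0851
grasp_force: 0.0
```

Request:
send_rows:
  moves:
    - [0, 0, 0, 0]
    - [0, 0, 0, 0]
    - [0, 0, 0, 0]
    - [0, 0, 0, 0]
    - [0, 0, 0, 0]
  gripper: 0

```text
clock: 3.05
eef_pos: [0.4528, -0.1719, 0.0222]
eef_rot: [3.109, 0.452, 0.001]
wrist_force: [-1.1, 0.5, 5.9]
grip_width: 0.0378
grasp_force: 59.9
```

Request:
send_rows:
  moves:
    - [0, 0, 0, 0]
    - [0, 0, 0, 0]
    - [0, 0, 0, 0]
    - [0, 0, 0, 0]
    - [0, 0, 0, 0]

```text
clock: 3.55
eef_pos: [0.4528, -0.1719, 0.0222]
eef_rot: [3.109, 0.452, 0.001]
wrist_force: [-0.7, 0.3, 5.4]
grip_width: 0.0379
grasp_force: 59.9
```

Request:
send_rows:
  moves:
    - [0, 0, -0.1, 0]
    - [0, 0, -0.25, 0]
    - [0, 0, -0.3, 0]
    - [0, 0, -0.2, 0]
    - [0, 0, 0, 0]

```text
clock: 4.05
eef_pos: [0.4546, -0.1727, 0.1268]
eef_rot: [3.106, 0.451, 0.01]
wrist_force: [1.1, -0.3, -2.5]
grip_width: 0.0378
grasp_force: 61.2
```

Request:
send_rows:
  moves:
    - [0.131, -0.326, 0, 0]
    - [0.131, -0.326, 0, 0]
    - [0.131, -0.326, 0, 0]
    - [0.131, -0.326, 0, 0]
    - [0.131, -0.326, 0, 0]

```text
clock: 4.55
eef_pos: [0.4711, 0.0393, 0.1223]
eef_rot: [-3.109, -0.452, 0.005]
wrist_force: [1.4, -0.3, -3.1]
grip_width: 0.0382
grasp_force: 61.2
```

Request:
send_rows:
  moves:
    - [0.131, -0.326, 0, 0]
    - [0.131, -0.326, 0, 0]
    - [0.131, -0.326, 0, 0]
    - [0.131, -0.326, 0, 0]
    - [0.131, -0.326, 0, 0]

```text
clock: 5.05
eef_pos: [0.4907, 0.2488, 0.1219]
eef_rot: [3.107, 0.452, -0.005]
wrist_force: [0.1, -0.8, -2.6]
grip_width: 0.038
grasp_force: 61.2
```

Request:
send_rows:
  moves:
    - [0, 0, 0, 0]
    - [0, 0, 0, 0]
    - [0, 0, 0, 0]

```text
clock: 5.35
eef_pos: [0.4912, 0.2457, 0.1223]
eef_rot: [3.107, 0.449, -0.005]
wrist_force: [0.0, -1.0, -3.7]
grip_width: 0.0377
grasp_force: 61.3
```

```bash
python3 goto.py 0.4916 0.2477 -73.4
```

```text
t 5.3 pos [0.4912 0.2457 0.1223] cur yaw -73.5 turn share -0.002 (alt 1.998) then share x,y [ 0.008 -0.015] mm [ 1. -2. -0.] tilt [-0.003 -0.003 -1.   ] q7 -1.81
```

Request:
send_rows:
  moves:
    - [0.008, -0.015, 0.2, 0]
    - [0, 0, 0.25, 0]
    - [0, 0, 0.15, 0]
    - [0, 0, 0.04, 0]
    - [0, 0, 0, 0]

```text
clock: 5.85
eef_pos: [0.4922, 0.2481, 0.0461]
eef_rot: [3.108, 0.449, -0.003]
wrist_force: [0.4, -0.5, -2.2]
grip_width: 0.038
grasp_force: 61.3
```

Request:
send_rows:
  moves:
    - [0, 0, 0.04, 0]
    - [0, 0, 0.04, 0]
    - [0, 0, 0.03, 0]
    - [0, 0, 0.02, 0]
    - [0, 0, 0, 0]

```text
clock: 6.35
eef_pos: [0.4922, 0.2498, 0.031]
eef_rot: [3.109, 0.452, -0.001]
wrist_force: [0.5, -0.9, -3.0]
grip_width: 0.0377
grasp_force: 61.3
```

Request:
send_rows:
  moves:
    - [0, 0, 0.012, 0]
    - [0, 0, 0.008, 0]
    - [0, 0, 0, 0]
    - [0, 0, 0, 0]

```text
clock: 6.75
eef_pos: [0.4924, 0.2498, 0.0288]
eef_rot: [-3.109, -0.452, -0.0]
wrist_force: [0.1, 0.6, -2.7]
grip_width: 0.0379
grasp_force: 61.3
```

Request:
send_rows:
  moves:
    - [0, 0, 0.008, 0]
    - [0, 0, 0, 0]
    - [0, 0, 0, 0]

```text
clock: 7.05
eef_pos: [0.4925, 0.2499, 0.0283]
eef_rot: [-3.109, -0.452, -0.001]
wrist_force: [-1.7, -1.9, 2.1]
grip_width: 0.0381
grasp_force: 61.8
```

Request:
send_rows:
  moves:
    - [0, 0, 0, 0]
    - [0, 0, 0, 0]
    - [0, 0, 0, 0]
    - [0, 0, 0, 0]
    - [0, 0, -0.05, 0]
  gripper: 1

```text
clock: 7.55
eef_pos: [0.4918, 0.2495, 0.0334]
eef_rot: [3.108, 0.452, -0.002]
wrist_force: [-0.2, -0.5, 0.2]
grip_width: 0.0855
grasp_force: 0.0
```

Request:
send_rows:
  moves:
    - [0, 0, -0.2, 0]
    - [0, 0, -0.3, 0]
    - [0, 0, -0.3, 0]
    - [0, 0, 0, -0.087]
    - [0, 0, 0, -0.087]

```text
clock: 8.05
eef_pos: [0.4931, 0.2503, 0.1319]
eef_rot: [-3.015, -0.88, -0.006]
wrist_force: [0.5, -0.1, -0.5]
grip_width: 0.0851
grasp_force: 0.0
```

Request:
send_rows:
  moves:
    - [0, 0, 0, -0.087]
    - [0, 0, 0, -0.087]
    - [0, 0, 0, -0.087]
    - [0, 0, 0, -0.087]
    - [0, 0, 0, -0.087]

```text
clock: 8.55
eef_pos: [0.4924, 0.2496, 0.1302]
eef_rot: [2.547, 1.839, 0.001]
wrist_force: [-0.2, 0.6, -0.0]
grip_width: 0.0852
grasp_force: 0.0
```

Request:
send_rows:
  moves:
    - [0, 0, 0, -0.087]
    - [0, 0, 0, -0.087]
    - [0, 0, 0, -0.087]
    - [0, 0, 0, -0.087]
    - [0, 0, 0, -0.087]

```text
clock: 9.05
eef_pos: [0.4925, 0.2495, 0.1302]
eef_rot: [1.783, 2.586, 0.0]
wrist_force: [-0.6, -0.1, -0.1]
grip_width: 0.0856
grasp_force: 0.0
```

Request:
send_rows:
  moves:
    - [0, 0, 0, 0]
    - [0, 0, 0, 0]

```text
clock: 9.25
eef_pos: [0.4925, 0.2496, 0.13]
eef_rot: [1.795, 2.578, 0.0]
wrist_force: [-0.8, 0.0, 0.1]
grip_width: 0.0852
grasp_force: 0.0
```

```bash
python3 goto.py 0.6456 -0.1483 20.9
```

```text
t 9.2 pos [0.4925 0.2496 0.13  ] cur yaw 20.3 turn share -0.006 (alt 1.994) then share x,y [-3.553  0.009] mm [-426.    1.    0.] tilt [ 0.  0. -1.] q7 -0.56
```

Request:
send_rows:
  moves:
    - [0, 0, 0, -0.006]
    - [-0.355, 0.001, 0, 0]
    - [-0.355, 0.001, 0, 0]
    - [-0.355, 0.001, 0, 0]
    - [-0.355, 0.001, 0, 0]

```text
clock: 9.75
eef_pos: [0.5546, 0.0895, 0.13]
eef_rot: [1.779, 2.589, 0.0]
wrist_force: [0.8, 0.9, -1.0]
grip_width: 0.0854
grasp_force: 0.0
```

Request:
send_rows:
  moves:
    - [-0.355, 0.001, 0, 0]
    - [-0.355, 0.001, 0, 0]
    - [-0.355, 0.001, 0, 0]
    - [-0.355, 0.001, 0, 0]
    - [-0.355, 0.001, 0, 0]

```text
clock: 10.25
eef_pos: [0.6315, -0.1093, 0.13]
eef_rot: [1.779, 2.589, -0.0]
wrist_force: [0.9, 0.4, 0.1]
grip_width: 0.0852
grasp_force: 0.0
```

Request:
send_rows:
  moves:
    - [-0.355, 0.001, 0, 0]
    - [0, 0, 0, 0]
    - [0, 0, 0, 0]
    - [0, 0, 0, 0]

```text
clock: 10.65
eef_pos: [0.6462, -0.1452, 0.1298]
eef_rot: [-1.775, -2.591, -0.002]
wrist_force: [-0.1, 0.2, -0.3]
grip_width: 0.0857
grasp_force: 0.0
```

```bash
python3 goto.py 0.6456 -0.1483 20.9; python3 -c "
from h import *
cv2.imwrite('pics/w2.png',grab_frame('wrist')[:,:,::-1])"
```

```text
t 10.7 pos [ 0.6462 -0.1452  0.1298] cur yaw 21.2 turn share 0.003 (alt -1.997) then share x,y [-0.023 -0.014] mm [-3. -2. -0.] tilt [-0.     0.002 -1.   ] q7 0.19
```

View pics/w2.png

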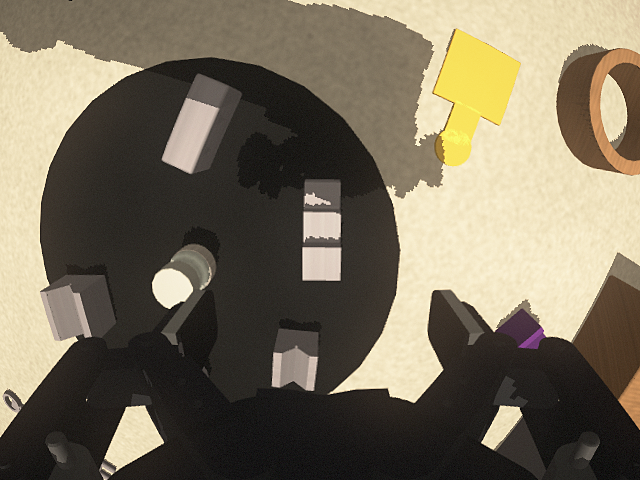

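The jaw is aligned, with its edges vertical and centred at column 322 and its steps at rows 180–280, so I descend and grip.

Request:
send_rows:
  moves:
    - [-0.02, -0.014, 0.2, 0.003]
    - [0, 0, 0.25, 0]
    - [0, 0, 0.25, 0]
    - [0, 0, 0.1, 0]
    - [0, 0, 0, 0]

```text
clock: 11.2
eef_pos: [0.6444, -0.1486, 0.0322]
eef_rot: [-1.78, -2.584, 0.002]
wrist_force: [-0.2, -0.4, 0.4]
grip_width: 0.0856
grasp_force: 0.0
```

Request:
send_rows:
  moves:
    - [0, 0, 0.06, 0]
    - [0, 0, 0.04, 0]
    - [0, 0, 0, 0]
    - [0, 0, 0, 0]

```text
clock: 11.6
eef_pos: [0.6462, -0.1503, 0.0224]
eef_rot: [1.784, 2.585, 0.001]
wrist_force: [-0.4, -1.1, -0.2]
grip_width: 0.0853
grasp_force: 0.0
```

```bash
python3 goto.py 0.6456 -0.1483 20.9
```

```text
t 11.6 pos [ 0.6462 -0.1503  0.0224] cur yaw 20.8 turn share -0.001 (alt 1.999) then share x,y [0.017 0.001] mm [ 2.  0. -0.] tilt [ 0.001 -0.    -1.   ] q7 0.12
```

Request:
send_rows:
  moves:
    - [0.015, 0, 0, 0]
    - [0, 0, 0, 0]
    - [0, 0, 0, 0]
    - [0, 0, 0, 0]
    - [0, 0, 0, 0]
  gripper: 0

```text
clock: 12.1
eef_pos: [0.6459, -0.1484, 0.0222]
eef_rot: [1.784, 2.585, 0.002]
wrist_force: [1.4, 0.5, 1.6]
grip_width: 0.0234
grasp_force: 59.5
```

Request:
send_rows:
  moves:
    - [0, 0, 0, 0]
    - [0, 0, 0, 0]
    - [0, 0, 0, 0]
    - [0, 0, 0, 0]
    - [0, 0, 0, 0]

```text
clock: 12.6
eef_pos: [0.6458, -0.1484, 0.0222]
eef_rot: [1.784, 2.585, 0.002]
wrist_force: [2.6, 0.6, 3.4]
grip_width: 0.023
grasp_force: 59.5
```

Request:
send_rows:
  moves:
    - [0, 0, -0.1, 0]
    - [0, 0, -0.25, 0]
    - [0, 0, -0.3, 0]
    - [0, 0, -0.2, 0]
    - [0, 0, 0, 0]

```text
clock: 13.1
eef_pos: [0.6464, -0.1487, 0.1272]
eef_rot: [1.782, 2.581, 0.003]
wrist_force: [0.7, 0.4, -3.2]
grip_width: 0.0227
grasp_force: 59.4
```

Request:
send_rows:
  moves:
    - [0, 0, 0, -0.08]
    - [0, 0, 0, -0.08]
    - [0, 0, 0, -0.08]
    - [0, 0, 0, -0.08]
    - [0, 0, 0, -0.08]

```text
clock: 13.6
eef_pos: [0.6427, -0.1489, 0.1207]
eef_rot: [-0.888, -3.007, 0.003]
wrist_force: [-0.1, -0.7, -3.8]
grip_width: 0.023
grasp_force: 59.2
```

Request:
send_rows:
  moves:
    - [0, 0, 0, -0.08]
    - [0, 0, 0, -0.08]
    - [0, 0, 0, -0.08]
    - [0, 0, 0, -0.07]
    - [0, 0, 0, 0]

```text
clock: 14.1
eef_pos: [0.6429, -0.1491, 0.1207]
eef_rot: [-0.146, -3.132, -0.0]
wrist_force: [-0.3, -0.2, -3.6]
grip_width: 0.0229
grasp_force: 59.2
```

```bash
python3 goto.py 0.592 0.1378 84.65
```

```text
t 14.1 pos [ 0.6429 -0.1491  0.1207] cur yaw 84.7 turn share 0.000 (alt -2.000) then share x,y [0.645 2.341] mm [ 77. 281.   0.] tilt [-0.006  0.001 -1.   ] q7 1.12
```

Request:
send_rows:
  moves:
    - [0.08, 0.293, 0, 0]
    - [0.08, 0.293, 0, 0]
    - [0.08, 0.293, 0, 0]
    - [0.08, 0.293, 0, 0]
    - [0.08, 0.293, 0, 0]

```text
clock: 14.6
eef_pos: [0.6121, 0.0317, 0.1223]
eef_rot: [-0.15, -3.135, 0.002]
wrist_force: [1.3, -0.3, -2.8]
grip_width: 0.0224
grasp_force: 59.5
```

Request:
send_rows:
  moves:
    - [0.08, 0.293, 0, 0]
    - [0.08, 0.293, 0, 0]
    - [0.08, 0.29, 0, 0]
    - [0, 0, 0, 0]
    - [0, 0, 0, 0]

```text
clock: 15.1
eef_pos: [0.5934, 0.1393, 0.1228]
eef_rot: [-0.143, -3.136, 0.002]
wrist_force: [0.4, -1.1, -3.9]
grip_width: 0.023
grasp_force: 59.5
```

Request:
send_rows:
  moves:
    - [0, 0, 0, 0]
    - [0, 0, 0, 0]

```text
clock: 15.3
eef_pos: [0.5949, 0.1361, 0.123]
eef_rot: [-0.151, -3.137, 0.003]
wrist_force: [-0.0, 0.4, -4.0]
grip_width: 0.0228
grasp_force: 59.5
```

```bash
python3 goto.py 0.592 0.1378 84.65;  python3 -c "
from h import *
cv2.imwrite('pics/s2.png',grab_frame('scene')[140:300,280:500,::-1].repeat(3,0).repeat(3,1))"
```

```text
t 15.3 pos [0.5949 0.1361 0.123 ] cur yaw 84.5 turn share -0.002 (alt 1.998) then share x,y [0.025 0.012] mm [3. 1. 0.] tilt [-0.001 -0.002 -1.   ] q7 0.63
```

View pics/s2.png

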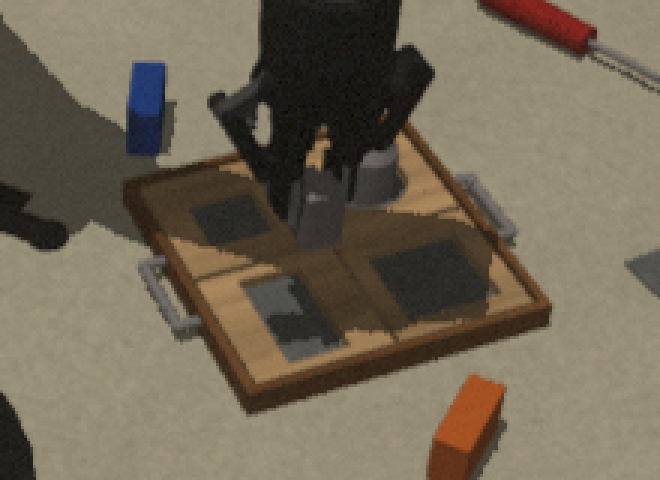

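The scene crop shows the cone seated in the round nest at (377,180) and the jaw held level at (318,210). I lower the jaw.

Request:
send_rows:
  moves:
    - [0.023, 0.012, 0.2, 0]
    - [0, 0, 0.25, 0]
    - [0, 0, 0.16, 0]
    - [0, 0, 0.04, 0]
    - [0, 0, 0, 0]

```text
clock: 15.85
eef_pos: [0.592, 0.1392, 0.0452]
eef_rot: [-0.148, -3.137, 0.001]
wrist_force: [-0.2, -0.6, -3.8]
grip_width: 0.0227
grasp_force: 59.6
```

Request:
send_rows:
  moves:
    - [0, 0, 0.04, 0]
    - [0, 0, 0.04, 0]
    - [0, 0, 0.03, 0]
    - [0, 0, 0.02, 0]
    - [0, 0, 0, 0]

```text
clock: 16.35
eef_pos: [0.592, 0.1399, 0.0299]
eef_rot: [-0.146, -3.138, 0.0]
wrist_force: [-0.5, -0.1, -3.6]
grip_width: 0.023
grasp_force: 59.6
```

```bash
python3 goto.py 0.592 0.1378 84.65
```

```text
t 16.4 pos [0.592  0.1399 0.0299] cur yaw 84.7 turn share 0.000 (alt -2.000) then share x,y [-0.002 -0.017] mm [-0. -2.  0.] tilt [-0. -0. -1.] q7 0.53
```

Request:
send_rows:
  moves:
    - [0, -0.015, 0.006, 0]
    - [0, 0, 0.006, 0]
    - [0, 0, 0.006, 0]
    - [0, 0, 0, 0]
    - [0, 0, 0, 0]

```text
clock: 16.85
eef_pos: [0.5921, 0.138, 0.0282]
eef_rot: [0.146, 3.138, -0.0]
wrist_force: [-0.2, -0.9, -1.3]
grip_width: 0.0232
grasp_force: 59.9
```

Request:
send_rows:
  moves:
    - [0, 0, 0.004, 0]
    - [0, 0, 0, 0]
    - [0, 0, 0, 0]

```text
clock: 17.15
eef_pos: [0.5921, 0.1381, 0.0282]
eef_rot: [0.146, 3.138, -0.001]
wrist_force: [-1.9, -1.5, 5.0]
grip_width: 0.023
grasp_force: 60.5
```

Request:
send_rows:
  moves:
    - [0, 0, 0, 0]
    - [0, 0, 0, 0]
    - [0, 0, 0, 0]
    - [0, 0, 0, 0]
    - [0, 0, -0.05, 0]
  gripper: 1

```text
clock: 17.65
eef_pos: [0.5914, 0.138, 0.0329]
eef_rot: [-0.145, -3.137, 0.001]
wrist_force: [-0.6, 0.1, -0.3]
grip_width: 0.0854
grasp_force: 0.0
```

Request:
send_rows:
  moves:
    - [0, 0, -0.2, 0]
    - [0, 0, -0.3, 0]
    - [0, 0, -0.3, 0]
    - [0, 0, 0, 0.08]
    - [0, 0, 0, 0.08]

```text
clock: 18.15
eef_pos: [0.5927, 0.1388, 0.1316]
eef_rot: [0.545, 3.091, 0.003]
wrist_force: [-1.2, -0.0, -0.0]
grip_width: 0.0853
grasp_force: 0.0
```

Request:
send_rows:
  moves:
    - [0, 0, 0, 0.08]
    - [0, 0, 0, 0.08]
    - [0, 0, 0, 0.08]
    - [0, 0, 0, 0.08]
    - [0, 0, 0, 0.08]

```text
clock: 18.65
eef_pos: [0.5919, 0.1386, 0.1301]
eef_rot: [1.475, 2.774, 0.001]
wrist_force: [0.0, -0.1, -0.7]
grip_width: 0.0857
grasp_force: 0.0
```

Request:
send_rows:
  moves:
    - [0, 0, 0, 0.08]
    - [0, 0, 0, 0.019]
    - [0, 0, 0, 0]
    - [0, 0, 0, 0]

```text
clock: 19.05
eef_pos: [0.5919, 0.1383, 0.1297]
eef_rot: [-1.677, -2.657, -0.0]
wrist_force: [0.3, 0.6, 1.3]
grip_width: 0.0851
grasp_force: 0.0
```

```bash
python3 goto.py 0.4724 -0.2799 25.4
```

```text
t 19.1 pos [0.5919 0.1383 0.1297] cur yaw 25.5 turn share 0.001 (alt -1.999) then share x,y [-2.721 -2.395] mm [-327. -287.   -0.] tilt [ 0.  0. -1.] q7 -0.22
```

Request:
send_rows:
  moves:
    - [-0.227, -0.2, 0, 0]
    - [-0.227, -0.2, 0, 0]
    - [-0.227, -0.2, 0, 0]
    - [-0.227, -0.2, 0, 0]
    - [-0.227, -0.2, 0, 0]

```text
clock: 19.55
eef_pos: [0.5415, -0.0376, 0.1296]
eef_rot: [1.677, 2.656, 0.001]
wrist_force: [0.5, -0.7, -0.2]
grip_width: 0.0855
grasp_force: 0.0
```

Request:
send_rows:
  moves:
    - [-0.227, -0.2, 0, 0]
    - [-0.227, -0.2, 0, 0]
    - [-0.227, -0.2, 0, 0]
    - [-0.227, -0.2, 0, 0]
    - [-0.227, -0.2, 0, 0]

```text
clock: 20.05
eef_pos: [0.4914, -0.2122, 0.1296]
eef_rot: [1.678, 2.656, 0.001]
wrist_force: [1.4, -0.8, -0.3]
grip_width: 0.0851
grasp_force: 0.0
```

Request:
send_rows:
  moves:
    - [-0.227, -0.2, 0, 0]
    - [-0.224, -0.196, 0, 0]
    - [0, 0, 0, 0]
    - [0, 0, 0, 0]
    - [0, 0, 0, 0]

```text
clock: 20.55
eef_pos: [0.4726, -0.2785, 0.1297]
eef_rot: [-1.676, -2.657, -0.002]
wrist_force: [0.9, 0.3, -0.2]
grip_width: 0.0851
grasp_force: 0.0
```

```bash
python3 goto.py 0.4724 -0.2799 25.4; python3 -c "
from h import *
cv2.imwrite('pics/w3.png',grab_frame('wrist')[:,:,::-1])"
```

```text
t 20.6 pos [ 0.4726 -0.2785  0.1297] cur yaw 25.5 turn share 0.001 (alt -1.999) then share x,y [-0.009 -0.007] mm [-1. -1. -0.] tilt [ 0.001  0.001 -1.   ] q7 0.47
```

View pics/w3.png

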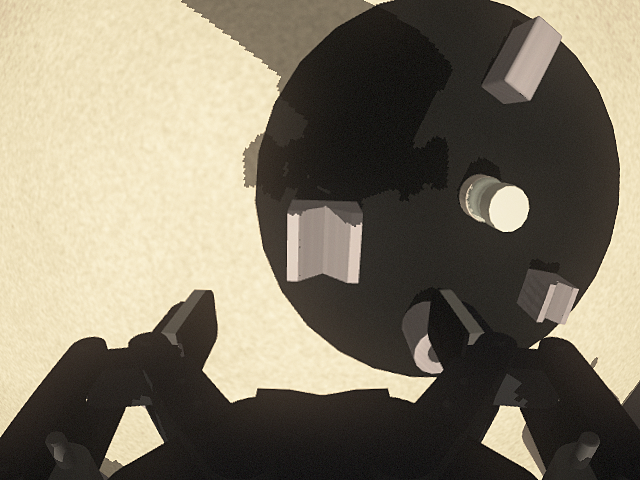

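The large V-block is centred at about (324,243) with its groove along tool x, as expected, so I descend and grip.

Request:
send_rows:
  moves:
    - [-0.009, -0.007, 0.2, 0]
    - [0, 0, 0.25, 0]
    - [0, 0, 0.25, 0]
    - [0, 0, 0.1, 0]
    - [0, 0, 0, 0]

```text
clock: 21.1
eef_pos: [0.4714, -0.2797, 0.0323]
eef_rot: [-1.674, -2.654, -0.0]
wrist_force: [0.8, -0.3, 0.4]
grip_width: 0.0852
grasp_force: 0.0
```

Request:
send_rows:
  moves:
    - [0, 0, 0.06, 0]
    - [0, 0, 0.038, 0]
    - [0, 0, 0, 0]
    - [0, 0, 0, 0]

```text
clock: 21.5
eef_pos: [0.4721, -0.2815, 0.0223]
eef_rot: [1.679, 2.654, 0.0]
wrist_force: [-0.2, 0.2, -0.2]
grip_width: 0.0855
grasp_force: 0.0
```

```bash
python3 goto.py 0.4724 -0.2799 25.4
```

```text
t 21.5 pos [ 0.4721 -0.2815  0.0223] cur yaw 25.4 turn share -0.000 (alt 2.000) then share x,y [0.011 0.008] mm [ 1.  1. -0.] tilt [ 0.001 -0.    -1.   ] q7 0.36
```

Request:
send_rows:
  moves:
    - [0.01, 0.008, 0, 0]
    - [0, 0, 0, 0]
    - [0, 0, 0, 0]
    - [0, 0, 0, 0]
    - [0, 0, 0, 0]
  gripper: 0

```text
clock: 22.0
eef_pos: [0.4733, -0.2796, 0.0226]
eef_rot: [1.678, 2.653, 0.002]
wrist_force: [0.4, 0.5, 5.9]
grip_width: 0.045
grasp_force: 62.9
```

Request:
send_rows:
  moves:
    - [0, 0, 0, 0]
    - [0, 0, 0, 0]
    - [0, 0, 0, 0]
    - [0, 0, 0, 0]
    - [0, 0, 0, 0]

```text
clock: 22.5
eef_pos: [0.4733, -0.2796, 0.0226]
eef_rot: [1.678, 2.653, 0.002]
wrist_force: [0.3, 0.8, 5.0]
grip_width: 0.0449
grasp_force: 62.9
```

Request:
send_rows:
  moves:
    - [0, 0, -0.1, 0]
    - [0, 0, -0.25, 0]
    - [0, 0, -0.3, 0]
    - [0, 0, -0.2, 0]
    - [0, 0, 0, 0]

```text
clock: 23.0
eef_pos: [0.4732, -0.2808, 0.1265]
eef_rot: [1.678, 2.65, 0.0]
wrist_force: [1.1, -0.6, -4.8]
grip_width: 0.045
grasp_force: 62.6
```

Request:
send_rows:
  moves:
    - [0, 0, 0, 0.085]
    - [0, 0, 0, 0.085]
    - [0, 0, 0, 0.085]
    - [0, 0, 0, 0.085]
    - [0, 0, 0, 0]

```text
clock: 23.5
eef_pos: [0.4703, -0.2794, 0.1218]
eef_rot: [-2.317, -2.115, 0.004]
wrist_force: [-0.6, 0.0, -4.5]
grip_width: 0.0449
grasp_force: 62.2
```

```bash
python3 goto.py 0.591 0.2384 -5.35
```

```text
t 23.5 pos [ 0.4703 -0.2794  0.1218] cur yaw -5.2 turn share 0.001 (alt -1.999) then share x,y [4.39  0.599] mm [527.  72.   0.] tilt [-0.005  0.001 -1.   ] q7 0.05
```

Request:
send_rows:
  moves:
    - [0.2, 0.028, 0, 0]
    - [0.35, 0.047, 0, 0]
    - [0.35, 0.047, 0, 0]
    - [0.35, 0.047, 0, 0]
    - [0.35, 0.047, 0, 0]

```text
clock: 24.0
eef_pos: [0.5144, -0.0897, 0.1225]
eef_rot: [-2.316, -2.12, 0.003]
wrist_force: [0.5, -0.1, -5.2]
grip_width: 0.0452
grasp_force: 62.3
```

Request:
send_rows:
  moves:
    - [0.35, 0.048, 0, 0]
    - [0.35, 0.048, 0, 0]
    - [0.35, 0.048, 0, 0]
    - [0.35, 0.048, 0, 0]
    - [0.35, 0.048, 0, 0]

```text
clock: 24.5
eef_pos: [0.5624, 0.1164, 0.1222]
eef_rot: [-2.316, -2.121, 0.005]
wrist_force: [0.5, 0.1, -4.6]
grip_width: 0.0451
grasp_force: 62.3
```

Request:
send_rows:
  moves:
    - [0.35, 0.048, 0, 0]
    - [0.35, 0.048, 0, 0]
    - [0.34, 0.047, 0, 0]
    - [0, 0, 0, 0]
    - [0, 0, 0, 0]

```text
clock: 25.0
eef_pos: [0.5901, 0.2394, 0.1218]
eef_rot: [-2.313, -2.123, 0.005]
wrist_force: [0.5, -1.3, -4.6]
grip_width: 0.0449
grasp_force: 62.5
```

Request:
send_rows:
  moves:
    - [0, 0, 0, 0]
    - [0, 0, 0, 0]
    - [0, 0, 0, 0]

```text
clock: 25.3
eef_pos: [0.5919, 0.2364, 0.1235]
eef_rot: [2.322, 2.115, -0.002]
wrist_force: [-0.1, 0.5, -4.6]
grip_width: 0.0451
grasp_force: 62.5
```

```bash
python3 goto.py 0.591 0.2384 -5.35
```

```text
t 25.3 pos [0.5919 0.2364 0.1235] cur yaw -5.3 turn share 0.000 (alt -2.000) then share x,y [ 0.016 -0.009] mm [ 2. -1. -0.] tilt [-0.    -0.001 -1.   ] q7 -0.78
```

.1235 → .0286: .0949 → 0.79 share.

Request:
send_rows:
  moves:
    - [0.01, -0.009, 0.2, 0]
    - [0, 0, 0.25, 0]
    - [0, 0, 0.16, 0]
    - [0, 0, 0.04, 0]
    - [0, 0, 0, 0]

```text
clock: 25.8
eef_pos: [0.5906, 0.2388, 0.0453]
eef_rot: [-2.321, -2.117, 0.002]
wrist_force: [-0.5, -0.2, -3.8]
grip_width: 0.0449
grasp_force: 62.4
```

Request:
send_rows:
  moves:
    - [0, 0, 0.04, 0]
    - [0, 0, 0.04, 0]
    - [0, 0, 0.03, 0]
    - [0, 0, 0.016, 0]
    - [0, 0, 0, 0]

```text
clock: 26.3
eef_pos: [0.5906, 0.2394, 0.0305]
eef_rot: [-2.32, -2.118, 0.001]
wrist_force: [-0.6, -0.1, -3.5]
grip_width: 0.045
grasp_force: 62.5
```

```bash
python3 goto.py 0.591 0.2384 -5.35
```

```text
t 26.3 pos [0.5906 0.2394 0.0305] cur yaw -5.2 turn share 0.001 (alt -1.999) then share x,y [-0.008  0.004] mm [-1.  0.  0.] tilt [-0. -0. -1.] q7 -0.83
```

Request:
send_rows:
  moves:
    - [0, 0, 0.006, 0]
    - [0, 0, 0.006, 0]
    - [0, 0, 0.006, 0]
    - [0, 0, 0, 0]
    - [0, 0, 0, 0]

```text
clock: 26.8
eef_pos: [0.5909, 0.2396, 0.0287]
eef_rot: [2.32, 2.118, 0.001]
wrist_force: [0.4, 0.0, -2.4]
grip_width: 0.0452
grasp_force: 62.6
```

Request:
send_rows:
  moves:
    - [0, 0, 0.005, 0]
    - [0, 0, 0, 0]
    - [0, 0, 0, 0]

```text
clock: 27.1
eef_pos: [0.5909, 0.2396, 0.0287]
eef_rot: [2.32, 2.118, 0.001]
wrist_force: [-1.5, -0.2, 4.0]
grip_width: 0.0451
grasp_force: 63.4
```

Request:
send_rows:
  moves:
    - [0, 0, 0, 0]
    - [0, 0, 0, 0]
    - [0, 0, 0, 0]
    - [0, 0, 0, 0]
    - [0, 0, -0.05, 0]
  gripper: 0.9

```text
clock: 27.6
eef_pos: [0.5902, 0.2392, 0.0333]
eef_rot: [-2.32, -2.117, 0.003]
wrist_force: [0.0, -0.7, 0.4]
grip_width: 0.0767
grasp_force: 0.0
```

Request:
send_rows:
  moves:
    - [0, 0, -0.2, 0]
    - [0, 0, -0.3, 0]
    - [0, 0, -0.3, 0]
    - [0, 0, 0, -0.08]
    - [0, 0, 0, -0.08]

```text
clock: 28.1
eef_pos: [0.5917, 0.2401, 0.1324]
eef_rot: [2.029, 2.395, 0.006]
wrist_force: [0.2, 0.1, -1.0]
grip_width: 0.077
grasp_force: 0.0
```

Request:
send_rows:
  moves:
    - [0, 0, 0, -0.07]
    - [0, 0, 0, 0]
    - [0, 0, 0, 0]
  gripper: 0.8

```text
clock: 28.4
eef_pos: [0.5908, 0.2394, 0.1301]
eef_rot: [-1.905, -2.498, -0.001]
wrist_force: [0.9, 0.2, -0.4]
grip_width: 0.0684
grasp_force: 0.0
```

```bash
python3 goto.py 0.662 -0.246 15.5
```

```text
t 28.4 pos [0.5908 0.2394 0.1301] cur yaw 15.3 turn share -0.002 (alt 1.998) then share x,y [-4.057 -0.51 ] mm [-487.  -61.   -0.] tilt [ 0.  0. -1.] q7 -0.49
```

Request:
send_rows:
  moves:
    - [-0.338, -0.042, 0, 0]
    - [-0.338, -0.042, 0, 0]
    - [-0.338, -0.042, 0, 0]
    - [-0.338, -0.042, 0, 0]
    - [-0.338, -0.043, 0, 0]

```text
clock: 28.9
eef_pos: [0.6207, 0.0358, 0.1301]
eef_rot: [1.904, 2.498, 0.0]
wrist_force: [0.2, 0.6, -0.0]
grip_width: 0.0683
grasp_force: 0.0
```

Request:
send_rows:
  moves:
    - [-0.338, -0.043, 0, 0]
    - [-0.338, -0.043, 0, 0]
    - [-0.338, -0.042, 0, 0]
    - [-0.338, -0.042, 0, 0]
    - [-0.338, -0.043, 0, 0]

```text
clock: 29.4
eef_pos: [0.65, -0.1666, 0.1301]
eef_rot: [1.904, 2.498, 0.0]
wrist_force: [0.4, 1.0, -0.1]
grip_width: 0.0683
grasp_force: 0.0
```

Request:
send_rows:
  moves:
    - [-0.338, -0.043, 0, 0]
    - [-0.338, -0.042, 0, 0]
    - [0, 0, 0, 0]
    - [0, 0, 0, 0]
    - [0, 0, 0, 0]

```text
clock: 29.9
eef_pos: [0.662, -0.2435, 0.13]
eef_rot: [-1.9, -2.501, -0.003]
wrist_force: [0.2, 0.1, 0.6]
grip_width: 0.0684
grasp_force: 0.0
```

```bash
python3 goto.py 0.662 -0.246 15.5; python3 -c "
from h import *
cv2.imwrite('pics/w4.png',grab_frame('wrist')[:,:,::-1])"
```

```text
t 29.9 pos [ 0.662  -0.2435  0.13  ] cur yaw 15.6 turn share 0.001 (alt -1.999) then share x,y [-0.02  -0.005] mm [-2. -1. -0.] tilt [ 0.     0.002 -1.   ] q7 0.27
```

View pics/w4.png

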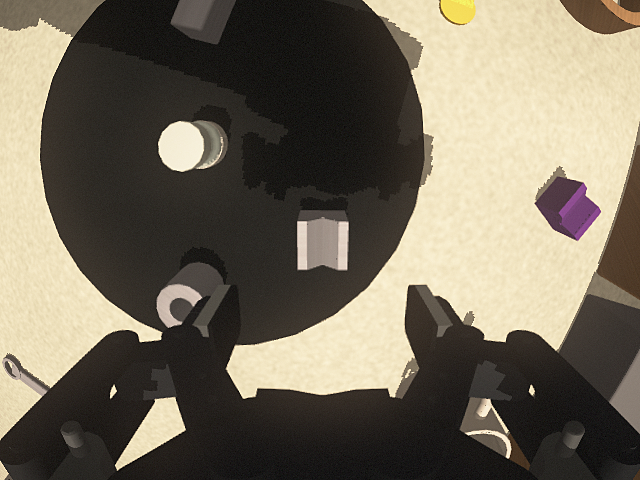

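The small grey V-block is centred at about (322,245) and aligned, and the bush is clear of the left finger. I descend and grip.

Request:
send_rows:
  moves:
    - [-0.013, -0.003, 0.2, 0]
    - [0, 0, 0.25, 0]
    - [0, 0, 0.25, 0]
    - [0, 0, 0.1, 0]
    - [0, 0, 0, 0]

```text
clock: 30.45
eef_pos: [0.6606, -0.2456, 0.032]
eef_rot: [-1.897, -2.499, 0.002]
wrist_force: [-0.8, -0.2, 0.0]
grip_width: 0.0683
grasp_force: 0.0
```

Request:
send_rows:
  moves:
    - [0, 0, 0.06, 0]
    - [0, 0, 0.042, 0]
    - [0, 0, 0, 0]
    - [0, 0, 0, 0]

```text
clock: 30.85
eef_pos: [0.6622, -0.2476, 0.0224]
eef_rot: [1.902, 2.499, 0.001]
wrist_force: [-1.1, -0.1, -0.4]
grip_width: 0.0683
grasp_force: 0.0
```

```bash
python3 goto.py 0.662 -0.246 15.5
```

```text
t 30.9 pos [ 0.6622 -0.2476  0.0224] cur yaw 15.5 turn share -0.000 (alt 2.000) then share x,y [0.014 0.002] mm [ 2.  0. -0.] tilt [ 0.001 -0.    -1.   ] q7 0.23
```

Request:
send_rows:
  moves:
    - [0.012, 0.002, 0, 0]
    - [0, 0, 0, 0]
    - [0, 0, 0, 0]
    - [0, 0, 0, 0]
    - [0, 0, 0, 0]
  gripper: 0

```text
clock: 31.35
eef_pos: [0.6622, -0.246, 0.0223]
eef_rot: [1.902, 2.499, 0.001]
wrist_force: [-0.4, 0.9, 3.3]
grip_width: 0.0314
grasp_force: 60.5
```

Request:
send_rows:
  moves:
    - [0, 0, 0, 0]
    - [0, 0, 0, 0]
    - [0, 0, 0, 0]
    - [0, 0, 0, 0]
    - [0, 0, 0, 0]

```text
clock: 31.85
eef_pos: [0.6622, -0.2459, 0.0223]
eef_rot: [1.902, 2.499, 0.001]
wrist_force: [0.0, 0.5, 4.9]
grip_width: 0.0307
grasp_force: 60.8
```

Request:
send_rows:
  moves:
    - [0, 0, -0.1, 0]
    - [0, 0, -0.25, 0]
    - [0, 0, -0.3, 0]
    - [0, 0, -0.2, 0]
    - [0, 0, 0, 0]

```text
clock: 32.35
eef_pos: [0.6637, -0.2466, 0.1279]
eef_rot: [1.899, 2.494, 0.004]
wrist_force: [0.9, 0.9, -1.3]
grip_width: 0.031
grasp_force: 60.1
```

Request:
send_rows:
  moves:
    - [0, 0, 0, 0.08]
    - [0, 0, 0, 0.08]
    - [0, 0, 0, 0.072]
    - [0, 0, 0, 0]
    - [0, 0, 0, 0]

```text
clock: 32.85
eef_pos: [0.6606, -0.2459, 0.1221]
eef_rot: [-2.319, -2.116, 0.003]
wrist_force: [0.2, -0.3, -2.4]
grip_width: 0.0312
grasp_force: 60.1
```

```bash
python3 goto.py 0.4825 0.148 -5.35
```

```text
t 32.9 pos [ 0.6606 -0.2459  0.1221] cur yaw -5.3 turn share 0.001 (alt -1.999) then share x,y [ 3.13  -1.784] mm [ 376. -214.    1.] tilt [-0.003  0.    -1.   ] q7 -0.04
```

Request:
send_rows:
  moves:
    - [0.285, -0.162, 0, 0]
    - [0.285, -0.162, 0, 0]
    - [0.285, -0.162, 0, 0]
    - [0.285, -0.162, 0, 0]
    - [0.285, -0.162, 0, 0]

```text
clock: 33.35
eef_pos: [0.5799, -0.0654, 0.1233]
eef_rot: [-2.321, -2.116, 0.0]
wrist_force: [0.5, -0.0, -1.5]
grip_width: 0.0311
grasp_force: 60.1
```

Request:
send_rows:
  moves:
    - [0.285, -0.162, 0, 0]
    - [0.285, -0.162, 0, 0]
    - [0.285, -0.162, 0, 0]
    - [0.285, -0.162, 0, 0]
    - [0.285, -0.162, 0, 0]

```text
clock: 33.85
eef_pos: [0.4995, 0.114, 0.1235]
eef_rot: [-2.321, -2.116, 0.0]
wrist_force: [1.7, 0.6, -1.3]
grip_width: 0.031
grasp_force: 60.1
```

Request:
send_rows:
  moves:
    - [0.28, -0.16, 0, 0]
    - [0, 0, 0, 0]
    - [0, 0, 0, 0]
    - [0, 0, 0, 0]
    - [0, 0, 0, 0]

```text
clock: 34.35
eef_pos: [0.485, 0.1463, 0.1234]
eef_rot: [2.326, 2.111, -0.001]
wrist_force: [0.4, -0.0, -1.6]
grip_width: 0.0308
grasp_force: 60.2
```

```bash
python3 goto.py 0.4825 0.148 -5.35
```

```text
t 34.4 pos [0.485  0.1463 0.1234] cur yaw -5.6 turn share -0.002 (alt 1.998) then share x,y [ 0.012 -0.022] mm [ 1. -3. -0.] tilt [-0.    -0.001 -1.   ] q7 -0.77
```

Request:
send_rows:
  moves:
    - [0.004, -0.02, 0.2, 0]
    - [0, 0, 0.25, 0]
    - [0, 0, 0.16, 0]
    - [0, 0, 0.04, 0]
    - [0, 0, 0, 0]

```text
clock: 34.85
eef_pos: [0.4821, 0.1479, 0.0452]
eef_rot: [-2.325, -2.112, 0.002]
wrist_force: [0.4, -0.3, -1.5]
grip_width: 0.0309
grasp_force: 60.1
```

Request:
send_rows:
  moves:
    - [0, 0, 0.04, 0]
    - [0, 0, 0.04, 0]
    - [0, 0, 0.03, 0]
    - [0, 0, 0.016, 0]
    - [0, 0, 0, 0]

```text
clock: 35.35
eef_pos: [0.4819, 0.1487, 0.0304]
eef_rot: [-2.324, -2.114, 0.0]
wrist_force: [0.5, -0.7, -0.7]
grip_width: 0.0306
grasp_force: 60.1
```

```bash
python3 goto.py 0.4825 0.148 -5.35
```

```text
t 35.4 pos [0.4819 0.1487 0.0304] cur yaw -5.4 turn share -0.001 (alt 1.999) then share x,y [-0.006  0.005] mm [-1.  1. -0.] tilt [-0. -0. -1.] q7 -0.86
```

Request:
send_rows:
  moves:
    - [0, 0, 0.006, 0]
    - [0, 0, 0.006, 0]
    - [0, 0, 0.006, 0]
    - [0, 0, 0, 0]
    - [0, 0, 0, 0]

```text
clock: 35.85
eef_pos: [0.4821, 0.1488, 0.0284]
eef_rot: [-2.324, -2.114, -0.0]
wrist_force: [0.1, -0.5, -1.5]
grip_width: 0.0309
grasp_force: 60.1
```

Request:
send_rows:
  moves:
    - [0, 0, 0.004, 0]
    - [0, 0, 0.002, 0]
    - [0, 0, 0, 0]
    - [0, 0, 0, 0]

```text
clock: 36.25
eef_pos: [0.4821, 0.1488, 0.0282]
eef_rot: [2.324, 2.114, 0.0]
wrist_force: [-1.5, -0.3, 5.5]
grip_width: 0.031
grasp_force: 61.0
```

It is in contact with the nest floor, so I release, lift and back away for a check.

Request:
send_rows:
  moves:
    - [0, 0, 0, 0]
    - [0, 0, 0, 0]
    - [0, 0, 0, 0]
    - [0, 0, 0, 0]
    - [0, 0, -0.05, 0]
  gripper: 0.65

```text
clock: 36.75
eef_pos: [0.4815, 0.1486, 0.0332]
eef_rot: [-2.323, -2.114, 0.002]
wrist_force: [-0.2, -0.3, -0.3]
grip_width: 0.0556
grasp_force: 0.0
```

Request:
send_rows:
  moves:
    - [0, 0, -0.2, 0]
    - [0, 0, -0.3, 0]
    - [0, 0, -0.3, 0]
    - [0, 0, -0.3, 0]
    - [0, 0, -0.3, 0]

```text
clock: 37.25
eef_pos: [0.4817, 0.1486, 0.2035]
eef_rot: [-2.324, -2.114, -0.0]
wrist_force: [0.7, -0.3, 0.2]
grip_width: 0.0553
grasp_force: 0.0
```

Request:
send_rows:
  moves:
    - [-0.3, 0, 0, 0]
    - [-0.3, 0, 0, 0]
    - [-0.3, 0, 0, 0]
    - [-0.3, 0, 0, 0]
    - [-0.3, 0, 0, 0]

```text
clock: 37.75
eef_pos: [0.4646, -0.0318, 0.2021]
eef_rot: [2.323, 2.114, 0.0]
wrist_force: [1.1, -0.4, 0.3]
grip_width: 0.056
grasp_force: 0.0
```

Request:
send_rows:
  moves:
    - [-0.3, 0, 0, 0]
    - [-0.3, 0, 0, 0]
    - [0, 0, 0, 0]
    - [0, 0, 0, 0]
    - [0, 0, 0, 0]

```text
clock: 38.25
eef_pos: [0.4583, -0.1009, 0.2019]
eef_rot: [-2.322, -2.116, -0.001]
wrist_force: [-0.2, -1.0, -0.2]
grip_width: 0.0557
grasp_force: 0.0
```

```bash
python3 -c "
from h import *
a=grab_frame('scene')[150:390,100:480,::-1]
cv2.imwrite('pics/f1.png',cv2.resize(a,None,fx=2.1,fy=2.1,interpolation=cv2.INTER_CUBIC))
b=grab_frame('top')[180:360,140:530,::-1]
cv2.imwrite('pics/f2.png',cv2.resize(b,None,fx=2,fy=2,interpolation=cv2.INTER_CUBIC))"
```

```text
(no output)
```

View pics/f1.png

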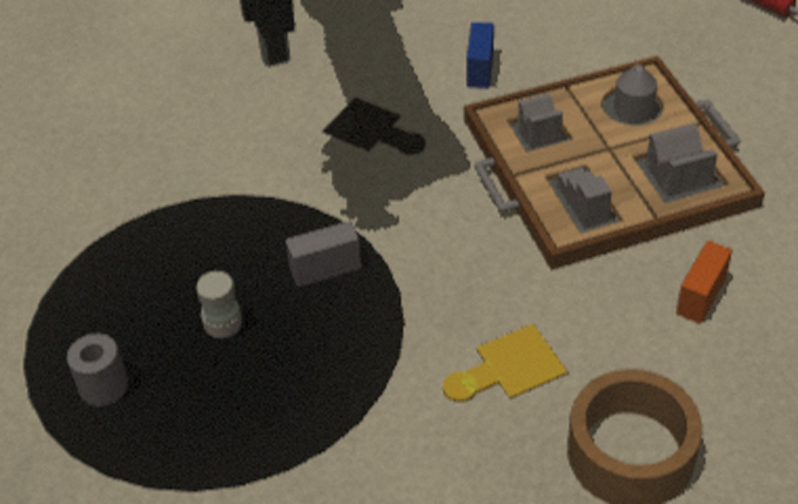

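View pics/f2.png

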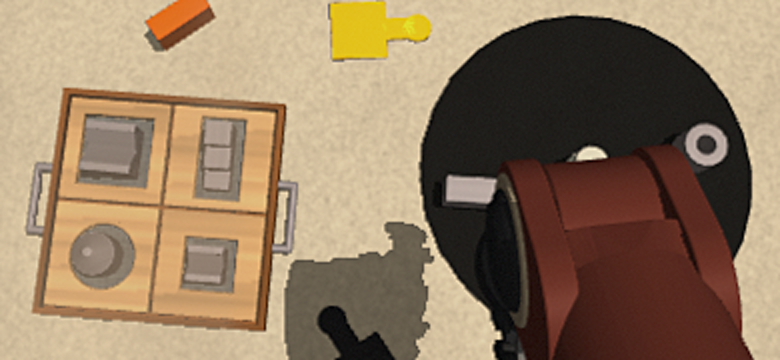

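Both views show all four parts upright inside their nests: cone (97,252), jaw (222,152), large V-block (115,148) and small V-block (208,262) in the top crop. The bush and parallel are still standing where they were.

```bash
python3 -c "
from station import manip
print(manip.close_job())"
```

```text
the job is handed in; nothing more can be done
None
```

I put all four parts upright in their nests in the listed order, left the bush and bar standing where they were, and handed the job in at about 38 s.

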